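# Set the flask cradle to its gauge mark with the thumbwheel

### The arm

A 6-joint arm with a two-finger parallel gripper is mounted at the origin on the work surface. World frame = base frame: x ahead of the robot, y to its left, z up, the work surface at z = 0. Lengths are in m, angles in degrees, forces in N, time in s.
With the tool pointing down it reaches from about 0.4 to 0.825 m from the base axis. Payload 7 kg.
Tool frame: the origin (TCP) lies at the very end of the fingers, on their centre line; the grasp point (between the pads) lies 19 mm behind it; z points along the fingers, y is the line along which they close (so a half turn about z gives the same grasp; the last joint's range is limited). The gripper opens to 88 mm and grips with 3 to 60 N. Pads are 19 mm wide; open, the fingers measure 130 mm over their backs; the gripper's body (78 mm by 193 mm) begins 47 mm behind the grasp point.
Start: joints at [16.507, 20.546, 0.682, 0, -70.136, -16.507], TCP at [0.675, -0, 0.195] pointing down, gripper open.
Joint ranges: [-176.03, 176.03], [-82.01, 121.73], [-58.28, 71.71], [-173.87, 95.51], [-174.79, -0.11], [-173.66, 173.66]. Speed limits (degrees/s): [136.94, 136.94, 172.46, 180, 180, 180].

### API

Orientations are given as [roll, pitch, yaw] about the fixed x, y, z axes, in that order (R = Rz(yaw) Ry(pitch) Rx(roll)).
In Python, from plant import ctrl, viewer gives the robot as it stands.
- The arm moves only by the tool servo_tool, never from a script. Its argument "rows" is a list of rows, each a list of 6 numbers: the shift along the world's x, y, z in mm, then the turn, a rotation vector about the world's x, y, z in degrees. A call has 1 to 5 rows; each row shifts and turns the commanded pose from where the row before left it; what a row does not reach is not made up. A row lasts 1/12 s, in which the tool goes at most 41.7 mm and 7.16 degrees, less where a joint would pass 70% of its speed; a pose out of reach is approached as far as the arm can. A call is refused whole if a number of a shift passes 41.7 or a number of a turn 7.16, either way. A call with a gripper value outside its range is refused whole. "fingers" is the finger opening in mm, from 0 to 87.6, set as the call begins (left out, the last holds). The fingers move at their own pace and stop on an object; the grip force is fixed at half the most. Time passes only in rows, so rows that do not move let the fingers close. It gives the time, the measured TCP pose, the force and the opening at its end, in the units of the state.
- ctrl.get_obs(): the state, without advancing time (a new reading comes with each control period).
- viewer.snapshot(name): name is "scene" or "side" or "wrist"; returns (picture, depth): 420x560x3 uint8, red, green, blue; 420x560 float32, m along the optical axis (not along the pixel's ray), 0 where there is no reading.
- viewer.calibration(name): a dict with "fx", "fy", "cx", "cy" (pixels), "origin" and "rotation" of the camera in the world. Camera axes: x right, y up, looking along -z (the intrinsics and any distortion apply to the point x, -y, -z); pixel columns grow to the right and rows downward; lengths in m; the calibration is good to about 2 mm. A picture is of the moment at which its call begins: read the wrist's pose just before it. calibration takes no time and is no camera call; for the wrist camera it gives the pose at the moment of the call.
- ctrl.close_job(): hands the job in, once; it reports no verdict.
The state is a dict: "clock": time; "joint_pos": joint angles; "qvel": joint speeds; "tau": joint torques, N m; "tool_pos": TCP position; "orientation": TCP orientation; "force": force on the tool from outside, world axes, zero at the start; "moment": the same for the moment, N m; "opening": finger opening in m.
Only numpy, scipy, OpenCV 4.12 (cv2) and the standard library are available. Lean on these libraries where they do the work, as an engineer would, in place of code of your own. Each camera call takes 0.05 s, during which the arm holds its last target. There are 200 camera calls.

### The job

Set the blue flask cradle for the next flask: with a fingertip lightly on top of its knurled thumbwheel, roll the wheel, stroke after stroke, so that the jaw gap closes until the yellow pointer lines up with the red gauge mark. Move the jaw only by the wheel, do not touch the jaw or the mark themselves, grasp or lift nothing, and leave the glassware and other things standing where they are.

Things in the scene. Friction and masses are not known exactly. Their poses are not given: they have to be found in the camera images.
- cradle: fixed foot plate of the flask cradle, 160 mm (its x) by 280 mm (its y), origin at the centre of its underside on the bench, z up. The blue deck above it (top 30 mm above the bench) carries a fixed jaw, 80 mm above the bench, at the +y end, cork face at y = 100 mm; the sliding jaw runs along y towards it. Thumbwheel at x = 0, y = -95 mm. White scale strip along the +x edge
- wheel: knurled brass thumbwheel with dark ribs (one white), radius 30 mm, 18 mm wide; origin at its centre, 64 mm above the bench. It turns about the cradle's x axis (its own axes turn with it). Rolling it moves the jaw 10 mm per radian, or 1 mm per 3 mm of rim; it takes about 1.5 N along the rim and stays where it is left, without slack
- wheel_top (a point): highest point of the wheel, 94 mm above the bench, 22 mm above the cheeks beside it (44 mm over both, 76 mm long in y). The whole deck is sprung: pressed on the wheel it sinks straight down, from about 2.5 N and by 0.9 N more per mm, to a stop at 6 mm. Stroking the top in the cradle's +y, towards the fixed jaw, closes the gap; back opens it. Axes as the cradle's
- jaw: the grey sliding jaw with a cork face and a yellow pointer 4 mm wide on its +x side; block 80 x 18 x 50 mm on the deck; origin on the plane of its cork face, 30 mm above the bench; axes as the cradle's. Geared to the wheel; to be moved by the wheel only, not to be touched
- pointer (a point): tip of the yellow pointer, in the plane of the sliding jaw's cork face, 42 mm above the bench
- gauge_mark (a point): near end of the red gauge mark, a red line 4 mm wide on a black rider (18 x 16 mm) at the cradle's +x edge, beside the pointer's path, 42 mm above the bench; the pointer is on it when both have the same y in the cradle's frame. At the start the mark lies 20 to 58 mm further towards the fixed jaw than the pointer. Axes as the cradle's
- rider: the black rider that carries the red mark, held by friction; origin at the mark's y, on the cradle's centre line (x = 0), 30 mm above the bench; not to be touched
- flask: bystander, loose: small conical glass flask with white stopper, 64 mm wide at the foot, 114 mm tall; origin at the centre of its underside
- beaker: bystander, loose: glass beaker, 52 mm wide, 60 mm tall; origin at the centre of its underside
- bulb: bystander, loose: orange rubber pipette bulb standing upright, 64 mm wide, 95 mm tall; origin at the centre of its underside
- marker: bystander, loose: black marker pen with blue cap, 120 x 13 x 12 mm, lying along its x; origin at the centre of its underside
- wash_bottle: bystander, loose: white wash bottle with a bent spout, 64 mm wide, 180 mm tall; origin at the centre of its underside
- dish: bystander, loose: white porcelain dish, 80 mm wide, 16 mm tall; origin at the centre of its underside
- reagent: bystander, loose: amber jar with black cap, 56 mm wide, 110 mm tall; origin at the centre of its underside

How it is judged (in metres and radians):
On the way:
1. a fingertip on the wheel has rolled the jaw more than 10 mm from its start (contact force between the fingers and wheel above 0.3 N and distance of jaw from where it was at the start of the episode above 0.01 m), for 0.1 s.
At the end, for the whole second after the job is handed in: The pointer is within 2 mm of the middle of the gauge mark along the jaw's travel, the jaw is at rest, the mark has not been shifted by 2 mm, and no bystander has moved 20 mm (y of pointer in the frame of gauge_mark between -0.002 and 0.002 m and linear speed of jaw below 0.002 m/s and distance of gauge_mark from where it was at the start of the episode below 0.002 m and distance of each of flask, beaker, bulb, marker, wash_bottle, dish, reagent from where it was at the start of the episode below 0.02 m); the robot touches nothing.
It fails at once if the robot pushes the sliding jaw itself (contact force between any of the fingers, the arm and jaw above 1.5 N).
It fails at once if the robot pushes the gauge rider (contact force between any of the fingers, the arm and rider above 1.5 N).
It fails at once if the wheel is pressed harder than 25 N (contact force between any of the fingers, the arm and wheel above 25 N).
It fails at once if a bystander is lifted, or shifted by more than 20 mm (distance of any of flask, beaker, bulb, marker, wash_bottle, dish, reagent from where it was at the start of the episode above 0.02 m).
It also fails if it takes over 54 s, if anything falls off the work surface, if the arm or the gripper's body presses on something with over 40 N, if the wrist force passes 120 N, or if a joint passes its speed limit or range.

## Working session

There is one attempt and no reset: what is moved stays moved. The work goes in short steps, Python scripts to look and compute and a tool call to move; the robot and the scene stay as the last step left them, time stands still between calls to the robot, and variables do not carry over. Pictures are saved under pics/ and viewed, on a budget of 10 in all, crops included, one or two more only if the job needs it, and the job is handed in when it is done.

Besides the shell and the picture viewer there is one more tool, called after ">>>" as name([rows], argument=value, ...), one row to a line, values as JSON. servo_tool: Moves the arm, as the interface text tells. Its arguments: {"type":"object","properties":{"rows":{"type":"array","items":{"type":"array","items":{"type":"number"}}},"fingers":{"type":"number"}},"required":["rows"]}

```bash
mkdir -p pics
cat > h.py <<'E'
import numpy as np, cv2
from plant import ctrl, viewer
def snap(n):
    c=viewer.calibration(n); p,d=viewer.snapshot(n); return p,d,c
def cloud(d,c):
    v,u=np.mgrid[:d.shape[0],:d.shape[1]]
    P=np.stack([(u-c['cx'])/c['fx']*d,-(v-c['cy'])/c['fy']*d,-d],-1)
    W=P@np.array(c['rotation']).T+np.array(c['origin']); W[d<=0]=np.nan; return W
E
python3 - <<'E'
from h import *
o=ctrl.get_obs();print(o['clock'],o['tool_pos'],o['orientation'],o['force'])
for n in('scene','side'):
    p,d,c=snap(n);np.savez(n+'.npz',p=p,d=d,W=cloud(d,c));cv2.imwrite(f'pics/{n}1.png',p[...,::-1]);print(n,c)
E
```

```text
0.0 [ 6.74456669e-01 -1.51193676e-05  1.93736566e-01] [ 1.79906810e+02 -7.75207210e-03 -9.00050166e+01] [-0.12321752  0.37881538  0.36591541]Traceback (most recent call last):
  File "<stdin>", line 4, in <module>
  File "h.py", line 8, in cloud
    W=P@np.array(c['rotation']).T+np.array(c['origin']); W[d<=0]=np.nan; return W
      ~~~~~~~~~~~~~~~~~~~~~~~~~~~^~~~~~~~~~~~~~~~~~~~~~
ValueError: operands could not be broadcast together with shapes (420,560) (3,)
```

```bash
sed -i "s/np.array(c\['rotation'\]).T/RR(c).T/" h.py
cat >> h.py <<'E'
from scipy.spatial.transform import Rotation as Ro
def RR(c): return Ro.from_euler('xyz',np.ravel(c['rotation']),degrees=True).as_matrix()
E
python3 - <<'E'
from h import *
for n in('scene','side'):
    p,d,c=snap(n);print(n,c);W=cloud(d,c);np.savez(n+'.npz',p=p,d=d,W=W);cv2.imwrite(f'pics/{n}1.png',p[...,::-1]);print(np.nanpercentile(W[...,2],[1,10,30,50,90]))
E
```

```text
scene {'fx': 429.98916060419805, 'fy': 429.98916060419805, 'cx': 284.18188179810915, 'cy': 209.89401902748762, 'origin': array([ 1.01001365, -0.38561096,  0.60521424]), 'rotation': array([50.7551372 ,  0.84473907, 41.00297821])}
[-7.52906596e-01 -1.09275457e-01 -2.68046613e-04  8.38388355e-04
  2.34727288e-01]
side {'fx': 421.175040067323, 'fy': 421.175040067323, 'cx': 280.9856647340282, 'cy': 209.01879456482328, 'origin': array([0.39629373, 0.63734318, 0.60542111]), 'rotation': array([ 4.94593004e+01,  3.49727567e-02, -1.62228283e+02])}
[-0.74731991 -0.35899227 -0.00236287 -0.00115131  0.06962552]
```

View pics/scene1.png

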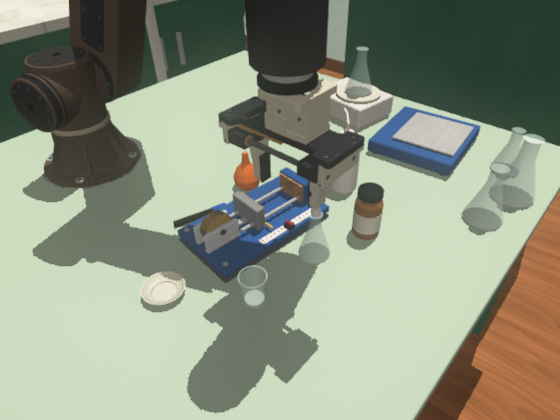

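View pics/side1.png

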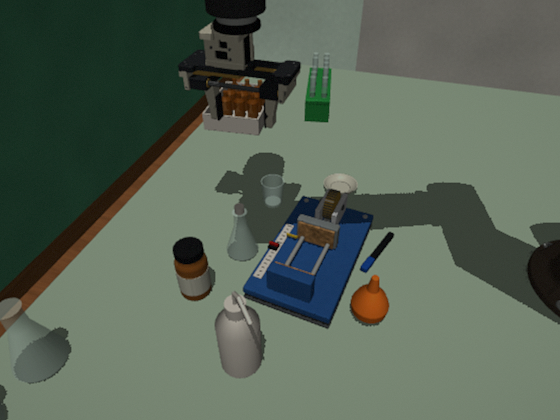

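Run:
```python
from h import *
for n in('scene','side'):
    f=np.load(n+'.npz');p,W=f['p'],f['W'];h=cv2.cvtColor(p,cv2.COLOR_RGB2HSV)
    x,y,z=W[...,0],W[...,1],W[...,2]
    reg=(x>.35)&(x<.9)&(y>-.25)&(y<.35)
    bl=(h[...,0]>105)&(h[...,0]<128)&(h[...,1]>120)&reg&(z>0.0)&(z<.04)
    k,l,s,_=cv2.connectedComponentsWithStats(bl.astype('uint8'));b=l==1+s[1:,4].argmax()
    print(n,'blue',b.sum(),'z',np.percentile(z[b],[5,25,50,75,95]))
    print(cv2.minAreaRect(W[b][:,:2].astype('f')*1000))
    def rep(t,m):
        if m.sum(): print(t,m.sum(),np.median(W[m],0).round(4),np.argwhere(m).mean(0)[::-1].round(1),W[m].min(0).round(3),W[m].max(0).round(3))
    hh,ss,vv=h[...,0],h[...,1],h[...,2]
    rep('yellow',(hh>20)&(hh<32)&(ss>150)&(vv>110)&reg&(z>.02)&(z<.06))
    rep('red',((hh<6)|(hh>174))&(ss>150)&(vv>70)&reg&(z>.02)&(z<.06))
    m=(hh>10)&(hh<32)&(ss>60)&reg&(z>.07)&(z<.1);rep('brass',m)
    print('top', [W[m&(z>t)].mean(0).round(4) for t in(.085,.09)])
    r=p[185:265,170:340] if n=='scene' else p[170:330,230:390]
    cv2.imwrite(f'pics/{n}_c.png',cv2.resize(r[...,::-1],None,fx=4,fy=4,interpolation=3) )
```

```text
scene blue 644 z [0.02878151 0.02964511 0.03027598 0.03090389 0.03204206]
((555.7489013671875, 100.91669464111328), (176.1155548095703, 53.04946517944336), 81.42645263671875)
yellow 10 [0.5572 0.0744 0.041 ] [268.4 224.9] [0.549 0.073 0.04 ] [0.565 0.076 0.042]
red 12 [0.5829 0.1057 0.0409] [288.7 222.4] [0.576 0.104 0.039] [0.59  0.107 0.044]
brass 789 [0.5109 0.1801 0.0811] [283.9 206. ] [ 0.384 -0.041  0.07 ] [0.721 0.237 0.097]
top [array([0.5603, 0.0864, 0.09  ]), array([0.5235, 0.0599, 0.0928])]
side blue 4264 z [0.02114691 0.02790711 0.02876908 0.0295881  0.03105748]
((508.5283508300781, 86.1991195678711), (281.1361999511719, 158.07058715820312), 83.59195709228516)
yellow 14 [0.5571 0.0759 0.0406] [291.1 234.8] [0.546 0.062 0.03 ] [0.565 0.079 0.042]
red 25 [0.5822 0.1078 0.0404] [273.3 243.2] [0.574 0.099 0.035] [0.59  0.111 0.042]
brass 1023 [0.5127 0.1851 0.0799] [277.4 246.1] [ 0.38  -0.032  0.07 ] [0.713 0.252 0.1  ]
top [array([0.5475, 0.1379, 0.0905]), array([0.5195, 0.1206, 0.093 ])]
```

View pics/scene_c.png

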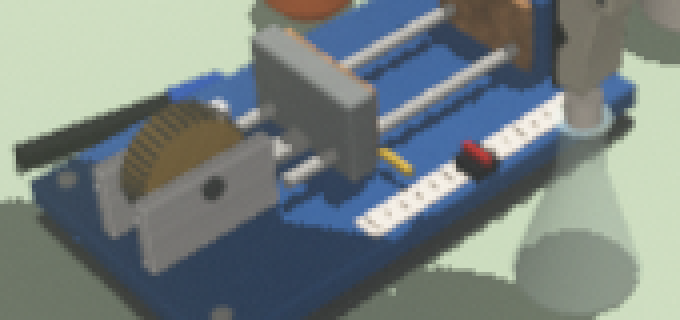

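>>> servo_tool([
  [-40, -1, -10, 0, 0, -6.4],
  [-40, -1, -10, 0, 0, 0],
  [-40, -1, -10, 0, 0, 0],
  [-40, -1, -10, 0, 0, 0],
  [-17, -3, -10, 0, 0, 0],
], fingers=0)

```text
clock: 0.57
tool_pos: [0.4932, -0.0075, 0.1439]
orientation: [179.9, 0.0, -96.4]
force: [-0.7, -1.1, -1.7]
opening: 0.0599
```

Run:
```python
from h import *
from scipy.stats import binned_statistic
a=np.radians(-6.4);ex=np.array([np.cos(a),np.sin(a)]);ey=np.array([-np.sin(a),np.cos(a)]);C=np.array([.5085,.0862])
for n in('scene','side'):
    W=np.load(n+'.npz')['W'].reshape(-1,3);q=W[:,:2]-C;cx=q@ex*1000;cy=q@ey*1000;z=W[:,2]*1000
    m=(abs(cx)<40)&(cy>-135)&(cy<-55)&(z>82)&(z<105)
    print(n,m.sum(),'cx',np.percentile(cx[m],[2,50,98]),'cy',np.percentile(cy[m],[2,50,98]),'zmax',np.percentile(z[m],[50,98]))
p,d,c=snap('wrist');cv2.imwrite('pics/w1.png',p[...,::-1]);np.savez('wrist.npz',p=p,d=d,W=cloud(d,c))
o=ctrl.get_obs();print(o['clock'],o['tool_pos'],o['orientation'],o['force'],o['opening'])
```

```text
scene 238 cx [-6.54599207  7.26899134 13.19966114] cy [-120.24468893 -100.65502866  -76.5377597 ] zmax [90.79220653 95.18289005]
side 162 cx [-7.59893519  0.51324559 10.46482992] cy [-112.63258047  -86.72266969  -72.50586112] zmax [90.17193915 94.62410767]
0.6167 [ 0.4909935  -0.00808227  0.14240357] [ 1.79762380e+02  9.85598641e-03 -9.64523195e+01] [-5.64345126 -0.40163654 -3.59108201] 0.05575666948716928
```

View pics/w1.png

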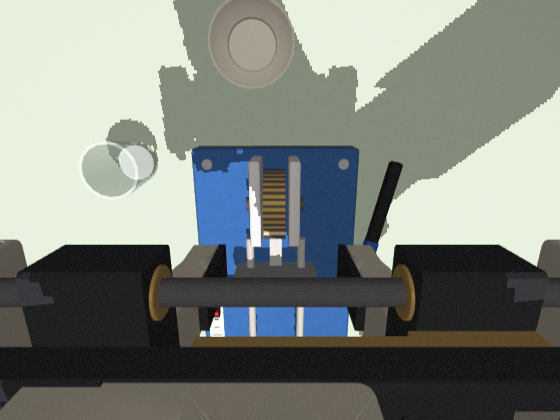

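>>> servo_tool([
  [7, -10, -15, 0, 0, 0],
  [0, 0, -15, 0, 0, 0],
  [0, 0, 0, 0, 0, 0],
  [0, 0, 0, 0, 0, 0],
  [0, 0, 0, 0, 0, 0],
], fingers=0)

```text
clock: 1.03
tool_pos: [0.5054, -0.0169, 0.1152]
orientation: [-180.0, -0.0, -96.4]
force: [-0.1, 0.8, 1.4]
opening: 0.0224
```

>>> servo_tool([
  [0, 0, 0, 0, 0, 0],
  [0, 0, 0, 0, 0, 0],
  [0, 0, 0, 0, 0, 0],
])

```text
clock: 1.28
tool_pos: [0.5053, -0.0168, 0.1152]
orientation: [-180.0, 0.0, -96.4]
force: [-0.2, -0.4, -0.0]
opening: 0.003
```

>>> servo_tool([
  [-6, 1, -10, 0, 0, 0],
  [0, 0, -8, 0, 0, 0],
  [0, 0, -3, 0, 0, 0],
  [0, 0, -2, 0, 0, 0],
  [0, 0, 0, 0, 0, 0],
])

```text
clock: 1.7
tool_pos: [0.499, -0.0161, 0.0913]
orientation: [180.0, -0.0, -96.4]
force: [0.6, -0.3, -0.2]
opening: 0.0006
```

>>> servo_tool([
  [0, 0, -1.5, 0, 0, 0],
  [0, 0, 0, 0, 0, 0],
  [0, 0, 0, 0, 0, 0],
])

```text
clock: 1.95
tool_pos: [0.4992, -0.016, 0.0903]
orientation: [-180.0, 0.0, -96.4]
force: [-0.2, 1.2, 0.2]
opening: 0.0006
```

>>> servo_tool([
  [0, 0, -1.5, 0, 0, 0],
  [0, 0, 0, 0, 0, 0],
  [0, 0, 0, 0, 0, 0],
])

```text
clock: 2.2
tool_pos: [0.499, -0.016, 0.0886]
orientation: [180.0, -0.0, -96.4]
force: [-0.8, -0.5, -0.0]
opening: 0.0005
```

Run:
```python
from h import *
R=[]
for n,s in(('scene',np.s_[150:270,150:310]),('side',np.s_[150:270,250:410])):
    p,d,c=snap(n);R.append(cv2.resize(p[s][...,::-1],None,fx=2.5 if 0 else 4,fy=4,interpolation=3)[:, :])
cv2.imwrite('pics/c2.png',cv2.resize(np.vstack(R),(500,750))[:600] if 0 else cv2.resize(np.hstack(R),(800,300)))
print(ctrl.get_obs()['force'])
```

```text
[-0.18179783  0.10006515  0.06193474]
```

View pics/c2.png

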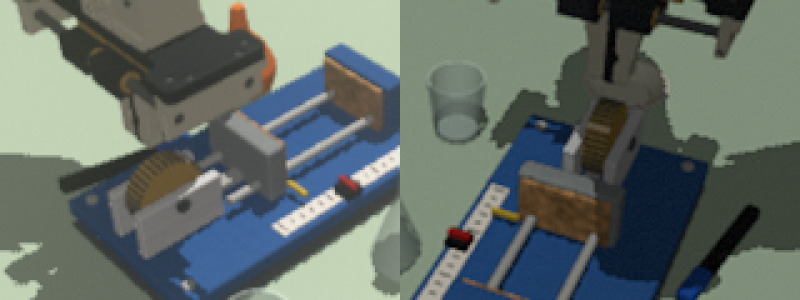

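Run:
```python
from h import *
o=ctrl.get_obs();T=np.array(o['tool_pos'])
a=np.radians(-6.4);ex=np.array([np.cos(a),np.sin(a)]);ey=np.array([-np.sin(a),np.cos(a)]);C=np.array([.5085,.0862])
top=np.r_[C-.095*ey,.094]
R=[]
for n,s in(('scene',np.s_[170:250,170:250]),('side',np.s_[160:240,290:370])):
    p,d,c=snap(n);W=cloud(d,c);im=p[s][...,::-1]; im=cv2.resize(im,None,fx=5,fy=5,interpolation=0)
    for P,col in((T,(0,0,255)),(top,(0,255,0))):
        q=RR(c).T@(P-np.array(c['origin']));u=c['cx']+c['fx']*q[0]/-q[2];v=c['cy']+c['fy']*q[1]/q[2]
        cv2.circle(im,(int((u-s[1].start+.5)*5),int((v-s[0].start+.5)*5)),4,col,-1)
    R.append(im)
    V=W[s].reshape(-1,3);q=V[:,:2]-C;cx=q@ex*1000;cy=q@ey*1000;z=V[:,2]*1000
    m=(abs(cx)<9)&(cy>-140)&(cy<-50)&(z>70)
    for k in range(-140,-50,6):
        mm=m&(cy>=k)&(cy<k+6)
        if mm.sum(): print(n,k,mm.sum(),np.percentile(z[mm],[0,50,100]).round(0))
cv2.imwrite('pics/c3.png',np.hstack(R));print(T,top)
```

```text
scene -140 24 [191. 202. 211.]
scene -134 5 [ 73. 205. 208.]
scene -128 29 [70. 76. 83.]
scene -122 32 [79. 85. 90.]
scene -116 101 [ 87. 136. 166.]
scene -110 19 [90. 93. 95.]
scene -104 22 [91. 94. 96.]
scene -98 17 [93. 95. 95.]
scene -92 12 [92. 94. 95.]
scene -86 11 [90. 92. 93.]
scene -80 7 [85. 88. 88.]
scene -74 3 [80. 84. 85.]
scene -68 1 [72. 72. 72.]
scene -62 1 [71. 71. 71.]
side -122 2 [72. 74. 76.]
side -116 11 [74. 84. 90.]
side -110 17 [70. 91. 92.]
side -104 21 [ 71.  93. 165.]
side -98 111 [ 73. 138. 167.]
side -92 139 [ 73. 140. 172.]
side -86 31 [70. 90. 93.]
side -80 39 [75. 86. 90.]
side -74 51 [71. 79. 85.]
side -68 17 [ 70.  74. 193.]
[ 0.49900176 -0.01603936  0.08870069] [ 0.49791045 -0.00820795  0.094     ]
```

View pics/c3.png

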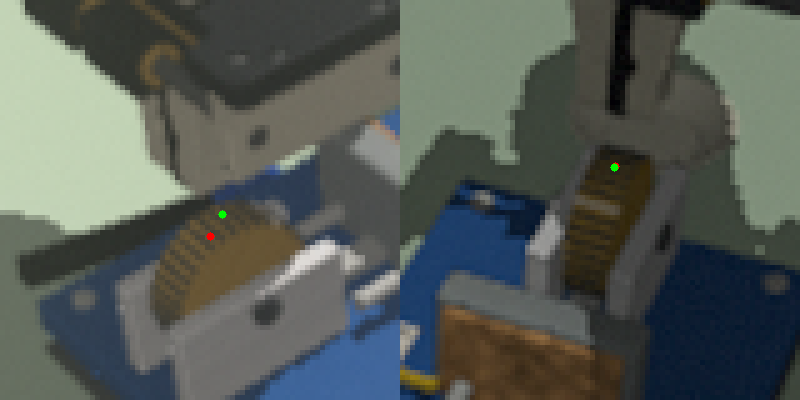

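Run:
```python
from h import *
o=ctrl.get_obs();T=np.array(o['tool_pos']);print(T,o['joint_pos'],o['opening'])
a=np.radians(-6.4);ex=np.array([np.cos(a),np.sin(a)]);ey=np.array([-np.sin(a),np.cos(a)])
for n in('scene','side'):
    p,d,c=snap(n);W=cloud(d,c).reshape(-1,3);q=(W[:,:2]-T[:2])*1000;X=q@ex;Y=q@ey;z=W[:,2]*1000
    m=(abs(X)<40)&(abs(Y)<30)&(z>97)&(z<150)
    for k in range(97,150,6):
        mm=m&(z>=k)&(z<k+6)
        if mm.sum()>1: print(n,k,mm.sum(),'X',X[mm].min().round(),X[mm].max().round(),'Y',Y[mm].min().round(),np.median(Y[mm]).round(),Y[mm].max().round())
```

```text
[ 0.49900834 -0.01600997  0.08871173] [ 2.07547223e+01  9.73392265e+00 -2.94787232e+01  6.60620916e-04
 -5.07821823e+01 -2.71537116e+01] 0.00040848435269507006
scene 121 19 X -6.0 18.0 Y -11.0 -9.0 2.0
scene 127 36 X -15.0 19.0 Y -12.0 -10.0 -1.0
scene 133 39 X -16.0 19.0 Y -12.0 -10.0 -2.0
scene 139 37 X -14.0 20.0 Y -11.0 -10.0 -1.0
scene 145 28 X -15.0 20.0 Y -12.0 -10.0 -2.0
side 115 3 X -13.0 -1.0 Y 8.0 8.0 9.0
side 121 39 X -16.0 14.0 Y -8.0 11.0 13.0
side 127 45 X -16.0 15.0 Y -6.0 11.0 13.0
side 133 56 X -16.0 16.0 Y -11.0 11.0 13.0
side 139 48 X -17.0 16.0 Y -3.0 10.0 13.0
side 145 32 X -18.0 17.0 Y -8.0 11.0 13.0
```

Run:
```python
from h import *
T=np.array([.6745,0,.1937])
for n in('scene','side'):
    W=np.load(n+'.npz')['W'].reshape(-1,3);q=(W-T)*1000
    m=(abs(q[:,0])<75)&(abs(q[:,1])<25)&(q[:,2]>-60)&(q[:,2]<60)
    for k in range(-60,60,8):
        mm=m&(q[:,2]>=k)&(q[:,2]<k+8)
        if mm.sum()>1: print(n,k,mm.sum(),q[mm].min(0).round(),q[mm].max(0).round())
W=np.load('wrist.npz')['W']; print()
```

```text
scene 28 37 [-49. -11.  32.] [60.  7. 36.]
scene 36 149 [-59. -12.  36.] [62. 10. 44.]
scene 44 155 [-58. -12.  44.] [62.  9. 52.]
scene 52 153 [-58. -13.  52.] [63. 10. 60.]
side 28 42 [-59.  -9.  30.] [61. 12. 36.]
side 36 95 [-60. -11.  36.] [60. 14. 44.]
side 44 105 [-60. -10.  44.] [59. 14. 52.]
side 52 99 [-61.  -9.  52.] [59. 13. 60.]
```

>>> servo_tool([
  [-1, 0, -10, 0, 0, 0],
  [0, 0, -10, 0, 0, 0],
  [0, 0, -3, 0, 0, 0],
  [0, 0, 0, 0, 0, 0],
  [0, 0, 0, 0, 0, 0],
])

```text
clock: 2.92
tool_pos: [0.4976, -0.0162, 0.0651]
orientation: [179.9, -0.0, -96.4]
force: [0.2, -0.0, 0.8]
opening: -0.0
```

>>> servo_tool([
  [0, 0, -2, 0, 0, 0],
  [0, 0, 0, 0, 0, 0],
  [0, 0, 0, 0, 0, 0],
])

```text
clock: 3.17
tool_pos: [0.4981, -0.016, 0.0638]
orientation: [-180.0, 0.0, -96.4]
force: [-0.7, -0.6, -0.5]
opening: 0.0001
```

>>> servo_tool([
  [0, 0, -2, 0, 0, 0],
  [0, 0, 0, 0, 0, 0],
  [0, 0, 0, 0, 0, 0],
])

```text
clock: 3.42
tool_pos: [0.4984, -0.0159, 0.062]
orientation: [-180.0, 0.0, -96.4]
force: [-0.5, 0.3, 2.9]
opening: 0.0006
```

>>> servo_tool([
  [0, 0, -1.5, 0, 0, 0],
  [0.5, 4, 0, 0, 0, 0],
  [0.5, 4, 0, 0, 0, 0],
  [0.5, 4, 0, 0, 0, 0],
  [0.5, 4, 0, 0, 0, 0],
])

```text
clock: 3.83
tool_pos: [0.5002, 0.0004, 0.0603]
orientation: [-180.0, -0.0, -96.4]
force: [0.5, -1.4, 3.9]
opening: 0.0006
```

```bash
cat >> h.py <<'E'
A=np.radians(-6.4);EX=np.array([np.cos(A),np.sin(A)]);EY=np.array([-np.sin(A),np.cos(A)]);C=np.array([.5085,.0862])
def gap(save=None):
    for n in('scene','side'):
        p,d,c=snap(n);W=cloud(d,c);h=cv2.cvtColor(p,cv2.COLOR_RGB2HSV);hh,ss,vv=h[...,0],h[...,1],h[...,2]
        q=W[...,:2]-C;X=q@EX*1000;Y=q@EY*1000;z=W[...,2]
        reg=(X>35)&(X<90)&(abs(Y)<80)&(z>.033)&(z<.05)
        # wheel-plane z=0.042 ray intersection for pixel centroids
        out=[]
        for m in((hh>20)&(hh<32)&(ss>130)&(vv>90)&reg,((hh<6)|(hh>174))&(ss>130)&(vv>60)&reg):
            v,u=np.nonzero(m)
            if len(u)==0: out.append((0,0,0));continue
            r=np.stack([(u-c['cx'])/c['fx'],-(v-c['cy'])/c['fy'],-np.ones(len(u))],-1)@RR(c).T
            o=np.array(c['origin']);P=o+r*((.042-o[2])/r[:,2])[:,None]
            Q=(P[:,:2]-C)*1000;out.append((len(u),(Q@EX).mean().round(2),(Q@EY).mean().round(2)))
        print(n,'yellow',out[0],'red',out[1],'gap',out[1][2]-out[0][2])
        if save: cv2.imwrite(f'pics/{save}_{n}.png',p[...,::-1])
    o=ctrl.get_obs();print(o['clock'],o['tool_pos'].round(4),o['force'].round(2))
E
python3 -c "from h import *;gap()"
```

```text
scene yellow (12, np.float64(50.25), np.float64(-2.51)) red (17, np.float64(75.97), np.float64(26.01)) gap 28.520000000000003
side yellow (20, np.float64(45.27), np.float64(3.75)) red (29, np.float64(68.86), np.float64(32.63)) gap 28.880000000000003
3.9333 [0.5002 0.0008 0.0602] [-0.46  1.8   4.72]
```

>>> servo_tool([
  [0, 0, 8, 0, 0, 0],
  [-2.2, -19, 0, 0, 0, 0],
  [0, 0, 0, 0, 0, 0],
  [0, 0, -8, 0, 0, 0],
  [0, 0, 0, 0, 0, 0],
])

```text
clock: 4.35
tool_pos: [0.4977, -0.0191, 0.0595]
orientation: [180.0, -0.0, -96.4]
force: [0.6, -1.4, 4.4]
opening: 0.0008
```

>>> servo_tool([
  [0.45, 4, 0, 0, 0, 0],
  [0.45, 4, 0, 0, 0, 0],
  [0.45, 4, 0, 0, 0, 0],
  [0.45, 4, 0, 0, 0, 0],
  [0.45, 4, 0, 0, 0, 0],
])

```text
clock: 4.77
tool_pos: [0.5001, 0.0017, 0.0603]
orientation: [-180.0, 0.0, -96.4]
force: [0.1, -0.6, 3.4]
opening: 0.0002
```

```bash
python3 -c "from h import *;gap()"
```

```text
scene yellow (15, np.float64(51.08), np.float64(4.61)) red (16, np.float64(75.46), np.float64(26.18)) gap 21.57
side yellow (20, np.float64(47.02), np.float64(10.75)) red (27, np.float64(68.88), np.float64(32.34)) gap 21.590000000000003
4.8667 [0.5002 0.002  0.0602] [-0.19  1.47  5.27]
```

>>> servo_tool([
  [0, 0, 8, 0, 0, 0],
  [-2.2, -20, 0, 0, 0, 0],
  [0, 0, 0, 0, 0, 0],
  [0, 0, -8, 0, 0, 0],
  [0, 0, 0, 0, 0, 0],
])

```text
clock: 5.28
tool_pos: [0.4979, -0.0191, 0.0595]
orientation: [-180.0, 0.0, -96.4]
force: [0.5, -1.4, 4.3]
opening: 0.0009
```

>>> servo_tool([
  [0.45, 4, 0, 0, 0, 0],
  [0.45, 4, 0, 0, 0, 0],
  [0.45, 4, 0, 0, 0, 0],
  [0.45, 4, 0, 0, 0, 0],
  [0.45, 4, 0, 0, 0, 0],
])

```text
clock: 5.7
tool_pos: [0.5003, 0.0017, 0.0603]
orientation: [-180.0, 0.0, -96.4]
force: [0.5, -0.2, 3.9]
opening: 0.0004
```

>>> servo_tool([
  [0, 0, 8, 0, 0, 0],
  [-2.2, -20, 0, 0, 0, 0],
  [0, 0, 0, 0, 0, 0],
  [0, 0, -8, 0, 0, 0],
  [0, 0, 0, 0, 0, 0],
])

```text
clock: 6.12
tool_pos: [0.4979, -0.0189, 0.0595]
orientation: [-180.0, 0.0, -96.4]
force: [0.2, -1.0, 4.9]
opening: 0.0001
```

>>> servo_tool([
  [0.45, 4, 0, 0, 0, 0],
  [0.45, 4, 0, 0, 0, 0],
  [0.45, 4, 0, 0, 0, 0],
  [0.45, 4, 0, 0, 0, 0],
  [0.45, 4, 0, 0, 0, 0],
])

```text
clock: 6.53
tool_pos: [0.5002, 0.0016, 0.0603]
orientation: [-180.0, 0.0, -96.4]
force: [-0.7, -0.7, 3.0]
opening: 0.0004
```

```bash
python3 -c "from h import *;gap('g')"
```

```text
scene yellow (14, np.float64(51.02), np.float64(18.48)) red (17, np.float64(75.0), np.float64(26.28)) gap 7.800000000000001
side yellow (19, np.float64(46.15), np.float64(25.03)) red (28, np.float64(68.98), np.float64(32.49)) gap 7.460000000000001
6.6333 [0.5003 0.002  0.0602] [0.53 2.06 3.98]
```

>>> servo_tool([
  [0, 0, 8, 0, 0, 0],
  [-2.2, -20, 0, 0, 0, 0],
  [0, 0, 0, 0, 0, 0],
  [0, 0, -8, 0, 0, 0],
  [0, 0, 0, 0, 0, 0],
])

```text
clock: 7.05
tool_pos: [0.498, -0.0191, 0.0595]
orientation: [-180.0, 0.0, -96.4]
force: [1.0, -1.3, 4.4]
opening: 0.0002
```

>>> servo_tool([
  [0.45, 4, 0, 0, 0, 0],
  [0.45, 4, 0, 0, 0, 0],
  [0.45, 4, 0, 0, 0, 0],
  [0.45, 4, 0, 0, 0, 0],
  [0.2, 2, 0, 0, 0, 0],
])

```text
clock: 7.47
tool_pos: [0.5001, -0.0002, 0.0603]
orientation: [-180.0, 0.0, -96.4]
force: [0.1, -0.8, 4.0]
opening: 0.0005
```

Run:
```python
from h import *
gap('h')
R=[]
for n,s in(('scene',np.s_[200:250,245:315]),('side',np.s_[215:275,245:315])):
    p=cv2.imread(f'pics/h_{n}.png')[s];R.append(cv2.resize(p,(400,300),interpolation=0))
cv2.imwrite('pics/c4.png',np.hstack(R))
```

```text
scene yellow (15, np.float64(50.68), np.float64(25.13)) red (17, np.float64(75.47), np.float64(26.0)) gap 0.870000000000001
side yellow (25, np.float64(46.66), np.float64(31.65)) red (28, np.float64(68.37), np.float64(32.83)) gap 1.1799999999999997
7.5667 [ 5.002e-01 -2.000e-04  6.020e-02] [-1.13  1.36  4.64]
```

View pics/c4.png

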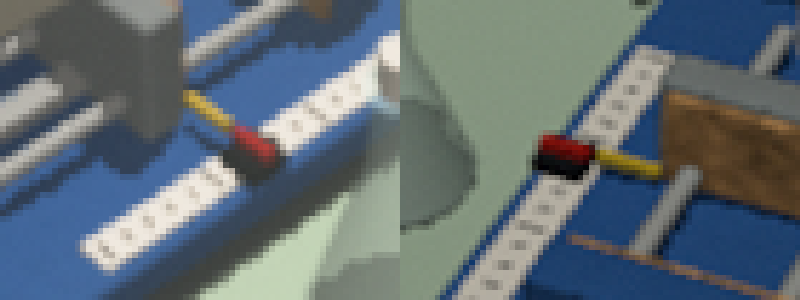

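>>> servo_tool([
  [0.25, 2.5, 0, 0, 0, 0],
  [0, 0, 0, 0, 0, 0],
  [0, 0, 0, 0, 0, 0],
])

```text
clock: 7.82
tool_pos: [0.5004, 0.0019, 0.0602]
orientation: [-180.0, 0.0, -96.4]
force: [0.1, 1.4, 4.0]
opening: 0.0001
```

>>> servo_tool([
  [0, 0, 15, 0, 0, 0],
  [0, -20, 20, 0, 0, 0],
  [0, -40, 20, 0, 0, 0],
  [0, 0, 20, 0, 0, 0],
  [0, 0, 0, 0, 0, 0],
])

```text
clock: 8.23
tool_pos: [0.5015, -0.0572, 0.1368]
orientation: [-179.8, 0.1, -96.5]
force: [0.9, 0.5, 0.4]
opening: 0.0004
```

>>> servo_tool([
  [0, 40, 0, 0, 0, 0],
  [0, 40, 0, 0, 0, 0],
  [0, 40, 20, 0, 0, 0],
  [0, 20, 20, 0, 0, 0],
  [0, 0, 0, 0, 0, 0],
])

```text
clock: 8.65
tool_pos: [0.5019, 0.0853, 0.1752]
orientation: [-179.8, 0.1, -96.2]
force: [1.7, 0.7, 1.0]
opening: 0.0003
```

Run:
```python
from h import *
gap()
p,d,c=snap('wrist');cv2.imwrite('pics/w2.png',p[...,::-1]);np.savez('w2.npz',p=p,W=cloud(d,c))
```

```text
scene yellow (16, np.float64(49.16), np.float64(27.14)) red (17, np.float64(74.96), np.float64(27.28)) gap 0.14000000000000057
side yellow (21, np.float64(46.52), np.float64(30.36)) red (30, np.float64(69.96), np.float64(30.9)) gap 0.5399999999999991
8.75 [0.4998 0.0826 0.1722] [-1.18 -0.44 -0.29]
```

View pics/w2.png

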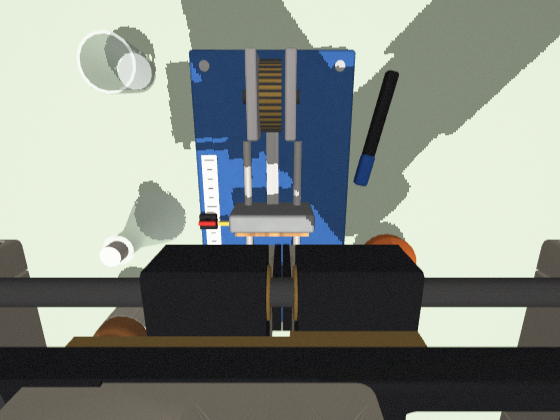

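Run:
```python
from h import *
f=np.load('w2.npz');p,W=f['p'],f['W'];h=cv2.cvtColor(p,cv2.COLOR_RGB2HSV)[205:240,190:235];hh,ss,vv=h[...,0],h[...,1].astype(int),h[...,2].astype(int);w=W[205:240,190:235]
for t,m in(('y',(hh>20)&(hh<34)&(ss>110)&(vv>70)),('r',((hh<6)|(hh>174))&(ss>110)&(vv>60))):
    Q=(w[m][:,:2]-C)*1000;v,u=np.nonzero(m);print(t,m.sum(),u.mean()+190,v.mean()+205,sorted(set(v+205)),(Q@EX).mean(),(Q@EY).mean(),w[m][:,2].mean())
```

```text
y 32 223.15625 222.96875 [np.int64(222), np.int64(223), np.int64(224)] 52.66732917358612 28.30655456329803 0.041551165889516635
r 87 207.08045977011494 222.8735632183908 [np.int64(220), np.int64(221), np.int64(222), np.int64(223), np.int64(224), np.int64(225)] nan nan nan
```

```bash
python3 -c "
from h import *
gap();print(abs(ctrl.get_obs()['qvel']).max());print(ctrl.close_job())"
```

```text
scene yellow (15, np.float64(49.78), np.float64(27.23)) red (15, np.float64(74.26), np.float64(27.49)) gap 0.259999999999998
side yellow (22, np.float64(46.61), np.float64(30.3)) red (30, np.float64(69.96), np.float64(30.9)) gap 0.5999999999999979
8.9 [0.4992 0.0807 0.1712] [-0.8   1.02 -0.47]
0.45003001519049524
the job is handed in; nothing more can be done
None
```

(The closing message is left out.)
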